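# Close a parts safe with nested lids and hold up the outer one

## Robot

A 6-joint arm with a two-finger parallel gripper is mounted at the origin on the work surface. World frame = base frame: x ahead of the robot, y to its left, z up, the work surface at z = 0. Lengths are in mm, angles in rad, forces in N, time in s.
With the tool pointing down it reaches from about 350 to 975 mm from the base axis. Payload 4.9 kg.
Tool frame: the origin (TCP) lies on the centre line of the jaws, within the pads' length; the fingertips stand 25 mm ahead of it and the grasp point (between the pads) lies 6 mm ahead of it (ctrl.nose_length is the distance from the TCP to the fingertips, in mm); z points along the fingers, y is the direction in which the jaws open and shut (so a half turn about z gives the same grasp; the last joint's range is limited). The gripper opens to 85 mm and grips with 20 to 120 N. Pads are 22 mm wide; open, the fingers measure 114 mm over their backs; the gripper's body (76 mm by 85 mm) begins 54 mm behind the grasp point. The pads swing forward as they close: fully open they stand 13 mm farther back than shut.
Start: joints at [1.15, 0.053, 1.613, -0, 1.476, -0.119], TCP at [185.764, 596.736, 256.304] pointing down, gripper open.
Joint ranges: [-3.01, 3.01], [-1.01, 2.22], [0.06, 2.58], [-1.02, 4.17], [0.09, 2.62], [-3.14, 3.14]. Speed limits (rad/s): [2.57, 2.57, 3.14, 3.14, 3.14, 3.14].

## Interface

Orientations are given as a rotation vector (axis times angle).
In Python, from plant import ctrl, imaging, close_job gives the robot as it stands.
- The arm moves only by the tool play_rows, never from a script. Its arguments are lists of equal length, an entry for each row: "angular": the turn, a rotation vector about the tool's x, y, z in degrees, a list of three; "linear": the shift along the tool's x, y, z in cm, a list of three; "claw": the finger opening in cm, from 0 to 8.54. In form: {"angular": [[rx, ry, rz], ...], "linear": [[tx, ty, tz], ...], "claw": [claw, ...]}. A call has 1 to 5 rows; each row is the pose to reach, as a shift and turn from the pose measured when the call began, along the tool's axes at that moment; what a row does not reach only later rows make up. A row lasts 1/12 s, in which the tool goes at most 41.7 mm and 7.16 degrees, less where a joint would pass 70% of its speed; a pose out of reach is approached as far as the arm can. A call with a gripper value outside its range is refused whole. The fingers move at their own pace and stop on an object; the grip force is fixed at half the most. Time passes only in rows, so rows that repeat a pose let the fingers close. It gives the time, the measured TCP pose, the force and the opening at its end, in the units of the state.
- ctrl.get_state(): the state, without advancing time (a new reading comes with each control period).
- imaging.read_camera(name): name is "side" or "top"; returns (picture, depth): 420x560x3 uint8, blue, green, red; 420x560 float32, mm along the optical axis (not along the pixel's ray), 0 where there is no reading.
- imaging.camera_info(name): a dict with "fovy" (degrees; the focal length in pixels is half the picture's height over the tangent of half this angle, whatever the lens; pixels are square), "cx", "cy" (the principal point, pixels), "rvec" (rotation vector, rad) and "tvec" (3), from world to camera coordinates, as OpenCV has them. Camera axes: x right, y down, z forward; pixel columns grow to the right and rows downward; lengths in mm; the calibration is good to about 2 mm. A picture is of the moment at which its call begins. camera_info takes no time and is no camera call.
- close_job(): hands the job in, once; it reports no verdict.
The state is a dict: "time": time; "joint_pos": joint angles; "qd": joint speeds; "joint_efforts": joint torques, N m; "ee_pos": TCP position; "ee_rot": TCP orientation; "contact_force": force on the tool from outside, world axes, zero at the start; "torque": the same for the moment, N m; "gripper_width": opening from 0.0 (shut) to 1.0 (fully open).
Only numpy, scipy, OpenCV 4.12 (cv2) and the standard library are available. Lean on these libraries where they do the work, as an engineer would, in place of code of your own. Each camera call takes 0.05 s, during which the arm holds its last target. There are 200 camera calls.

## Task

With the flat-bladed opener, lever up the hinged cover of the parts safe and swing it right back, then lay the opener down flat on the bench. Carry the nested pair of lids over by the inner lid's knob, lower it (do not drop it) so that it seats in the round mouth, and let go of the knob. Then take the outer lid by its collar, lift it alone straight up clear of the knob, leaving the inner lid seated and undisturbed, and finish while holding the outer lid still and level about 10 cm above where it sat, without letting go; leave the other things on the bench where they are.

Things in the scene. Friction and masses are not known exactly. Their poses are not given: they have to be found in the camera images.
- safe: grey housing 100 x 100 mm, 60 mm high, fixed to the bench; origin at the centre of its underside, x axis from its front (roughly facing the robot) to its hinge. Round mouth in its top, 52 mm across, 40 deep. A flat steel cover lies over it, shut at first; the slot between the housing's top (60 mm up) and the cover's underside (69 mm up) is open at the front only
- mouth (a point): centre of the round mouth, level with the housing's top (60 mm above the bench)
- cover_hinge (a point): middle of the cover's hinge axis, 54 mm behind the mouth's centre along the safe's x axis and 70.5 mm above the bench; the axis runs along the safe's y axis
- cover_edge (a point): middle of the cover's lower front edge, moves with it: 106 mm from the hinge axis; when shut, 52 mm in front of the mouth's centre (2 mm ahead of the housing's front) and 69 mm above the bench. The cover is a plate 108 mm wide, 3 thick, 0.1 kg, with 12 mm skirts on its two sides
- cover (a joint): hinge angle of the cover, rad: 0 shut, pi/2 upright, 2.3 fully back at its stop. It swings freely with little friction: it falls shut before upright and falls slowly back to its stop once well past upright (1.8 or more)
- inner_lid: inner lid, aluminium, 0.13 kg, upright under the outer lid; origin at the centre of its underside. Upwards: plug 48 mm across to 8 mm, flange 60 across to 12, boss 25 across to 16, rod 14 across to 48, knob 20 across to 72. Seated, the flange rests on the housing's top (origin 52 mm above the bench). The outer lid just rests on the flange: lifting the knob lifts both
- outer_lid: outer lid, aluminium, 0.1 kg, loose around the inner lid's rod; origin at the centre of its underside, which starts 12 mm above the inner lid's underside. Disc 66 mm across, 4 mm thick, with an upright collar 38 mm across outside, 30 inside, from 4 to 34 mm above the underside. The knob stands 26 mm out of the collar and passes freely through it
- opener: flat-bladed opener lying on the bench, 0.09 kg: black handle 100 mm long, 18 wide, 22 high; origin at the middle of the handle's underside, x towards the blade. From x = 50 mm a steel blade runs on, 80 mm long, 16 wide, 2.5 thick, its middle 11 mm above the handle's underside; balance point near x = 25 mm
- opener_tip (a point): end of the opener's blade, at half its thickness: 130 mm ahead of the opener's origin and 11 mm above the handle's underside
- bearing: bystander: steel ring bearing, 36 mm across, 14 mm high, lying flat; origin at the centre of its underside
- sleeve: bystander: brass sleeve standing on end, 26 mm across, 24 mm high; origin at the centre of its underside
- tape_roll: bystander: roll of labels lying flat, 90 mm across, 40 mm high; origin at the centre of its underside
- screw_jar: bystander: closed clear jar, 60 mm across, 85 mm high; origin at the centre of its underside
- small_carton: bystander: closed cardboard carton 75 x 60 x 50 mm; origin at the centre of its underside
- scanner: bystander: hand scanner lying on its side, about 155 x 45 x 35 mm; origin on the bench under its middle
Not all that is in view belongs to the job. Leave any green look-alike of the inner_lid alone. What is shaped like the outer_lid but pink is not meant.

How it is judged:
By the outcome, as a careful person would: the job done as asked, in the order asked, and still so for the second after the job is handed in, while the arm keeps its last pose, push and grip.
It also fails if it takes over 72 s, if anything falls off the work surface, if the arm or the gripper's body presses on something with over 40 N, if the wrist force passes 120 N, or if a joint passes its speed limit or range.

## Working session

There is one attempt and no reset: what is moved stays moved. The work goes in short steps, Python scripts to look and compute and a tool call to move; the robot and the scene stay as the last step left them, time stands still between calls to the robot, and variables do not carry over. Pictures are saved under pics/ and viewed, about 8 in all and at most 12, crops included, and the job is handed in when it is done.

Besides the shell and the picture viewer there is one more tool, called after ">>>" by a JSON object that holds its "op" and its "data". play_rows: Moves the arm, as the interface text tells. Its arguments: {"type":"object","properties":{"angular":{"type":"array"},"linear":{"type":"array"},"claw":{"type":"array"}},"required":["angular","linear","claw"]}

```bash
ls; mkdir -p pics; python3 - <<'E'
from plant import ctrl, imaging
import cv2,numpy as np
print(ctrl.get_state(), ctrl.nose_length)
for n in("side","top"):
    p,d=imaging.read_camera(n); cv2.imwrite(f"pics/{n}0.png",p); np.savez(f"pics/{n}0.npz",p=p,d=d)
    print(n,imaging.camera_info(n), (d>0).mean())
E
```

```text
pics
{'time': 0.0, 'joint_pos': array([ 1.15001134e+00,  5.33806129e-02,  1.61430232e+00,  1.59184126e-05,
        1.47603050e+00, -1.19012715e-01]), 'qd': array([ 0.00063615,  0.00031424, -0.00067961,  0.00034659,  0.00161531,
       -0.00135288]), 'joint_efforts': array([ 2.50899584e-04, -3.93667138e+01, -3.70181179e+01, -4.92718596e-05,
        6.78619574e-03, -4.99102839e-06]), 'ee_pos': array([185.52185474, 596.22083368, 255.04328678]), 'ee_rot': array([-0.472141  , -3.1053226 ,  0.00320348]), 'contact_force': array([-0.37843126,  0.32892377, -0.03938929]), 'torque': array([-0.00495414, -0.01750159, -0.02018374]), 'gripper_width': 1.0006896729813526} 25.0
side {'fovy': 56.723297697109615, 'cx': 275.31855482023747, 'cy': 209.59697619499724, 'rvec': array([ 0.28022088, -2.90476513,  1.03191847]), 'tvec': array([574.02052996, 142.29475039, 997.97536889])} 0.9958163265306123
top {'fovy': 44.651265925222454, 'cx': 291.166526083104, 'cy': 214.99852258976688, 'rvec': array([ 2.19124969, -2.17216001,  0.10985393]), 'tvec': array([ -20.76981145,  593.77957572, 1229.45429634])} 0.9959566326530612
```

View pics/side0.png

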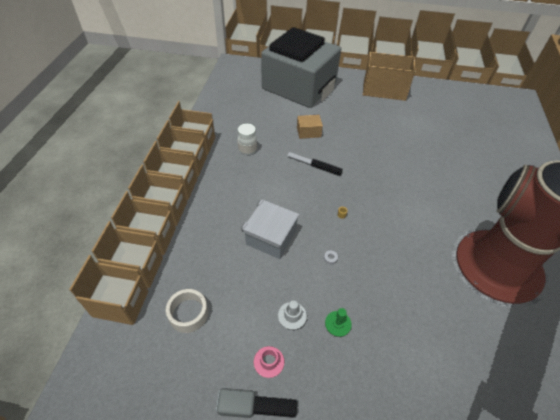

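View pics/top0.png

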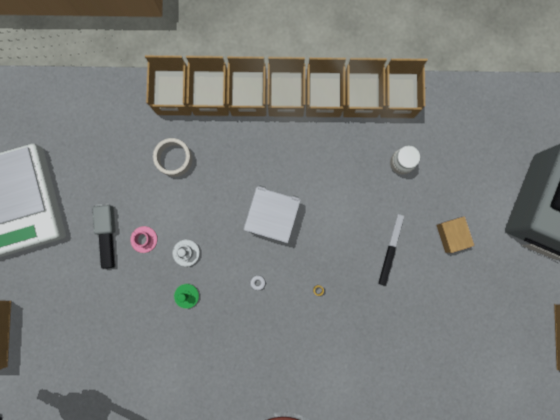

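Side view: nested pair (292,314), opener (315,164), safe (271,228). Look-alikes: green lid (339,322) and pink outer lid (268,361). Top view: pair (185,253), opener (391,250), safe (273,215), green (187,296), pink (143,239). The scanner (105,237) has a dark handle but isn't the opener. I choose the bare-metal pair and the thin-bladed tool.

```bash
cat > h.py <<'E'
from plant import ctrl, imaging
import cv2,numpy as np
from scipy.spatial.transform import Rotation as R
def cam(n):
    i=imaging.camera_info(n); f=210/np.tan(np.radians(i["fovy"]/2))
    return f,i["cx"],i["cy"],R.from_rotvec(i["rvec"]).as_matrix(),np.array(i["tvec"])
def cloud(n,d):
    f,cx,cy,M,t=cam(n); v,u=np.mgrid[:420,:560]
    c=np.stack([(u-cx)/f*d,(v-cy)/f*d,d],-1); return (c-t)@M   # world HxWx3
def ray(n,u,v,z):
    f,cx,cy,M,t=cam(n); o=-M.T@t; r=M.T@np.array([(u-cx)/f,(v-cy)/f,1]); return o+r*(z-o[2])/r[2]
def proj(n,p):
    f,cx,cy,M,t=cam(n); c=M@np.asarray(p)+t; return f*c[0]/c[2]+cx,f*c[1]/c[2]+cy
def shot(n,name):
    p,d=imaging.read_camera(n); cv2.imwrite(f"pics/{name}.png",p); np.savez(f"pics/{name}.npz",p=p,d=d); return p,d
def delta(pos,M):   # target TCP pos (mm), matrix -> linear cm, angular deg in tool axes
    s=ctrl.get_state(); A=R.from_rotvec(s["ee_rot"])
    return (A.inv().apply(np.asarray(pos)-s["ee_pos"])/10).round(2), np.degrees((A.inv()*R.from_matrix(M)).as_rotvec()).round(1)
E
python3 - <<'E'
from h import *
for n in("side","top"):
    z=np.load(f"pics/{n}0.npz"); p,d=z["p"],z["d"]; W=cloud(n,d)
    print(n,"bench z",np.median(W[...,2][(abs(W[...,0]-450)<150)&(abs(W[...,1])<250)]))
    hsv=cv2.cvtColor(p,cv2.COLOR_BGR2HSV)
    # blobs above bench
    m=((W[...,2]>6)&(W[...,2]<150)&(W[...,0]>200)&(W[...,0]<800)&(abs(W[...,1])<500)).astype(np.uint8)
    k,l,s,c=cv2.connectedComponentsWithStats(m)
    for i in range(1,k):
        if s[i,4]<40: continue
        P=W[l==i]; b=p[l==i]
        xy=P[:,:2].astype(np.float32); r=cv2.minAreaRect(xy)
        print(c[i].round(),s[i,4],"ctr",np.round(r[0]),"size",np.round(r[1]),"ang",round(r[2],1),"zmax",np.percentile(P[:,2],95).round(),"bgr",np.median(b,0))
img=cv2.imread("pics/top0.png"); s=cv2.imread("pics/side0.png")
a=cv2.resize(img[200:300,145:285],None,fx=4,fy=4,interpolation=2)[:, :400]
b=cv2.resize(s[280:380,240:360],None,fx=4,fy=4,interpolation=2)[:,:400]
cv2.imwrite("pics/crop1.png",np.hstack([a,b]))
E
```

```text
side bench z 1.2886091002009978
[309. 126.] 536 ctr [ 549. -416.] size [76. 66.] ang 17.4 zmax 53.0 bgr [ 85.  109.  131.5]
[247. 139.] 527 ctr [ 730. -287.] size [56. 58.] ang 41.7 zmax 88.0 bgr [146. 151. 146.]
[319. 164.] 360 ctr [ 510. -271.] size [ 40. 180.] ang 74.1 zmax 24.0 bgr [44.  42.  41.5]
[270. 228.] 2115 ctr [587.   7.] size [160. 113.] ang 73.9 zmax 75.0 bgr [182. 178. 173.]
[342. 212.] 89 ctr [412. -81.] size [27. 24.] ang 52.9 zmax 26.0 bgr [ 63. 110. 130.]
[331. 257.] 131 ctr [428.  67.] size [35. 33.] ang 52.7 zmax 17.0 bgr [171. 167. 162.]
[187. 310.] 913 ctr [735. 281.] size [88. 90.] ang 55.0 zmax 43.0 bgr [141. 149. 152.]
[292. 315.] 628 ctr [500. 245.] size [65. 61.] ang 0.8 zmax 73.0 bgr [175. 176. 169.]
[338. 322.] 569 ctr [395. 242.] size [56. 59.] ang 78.8 zmax 73.0 bgr [ 72. 138.  53.]
[269. 359.] 270 ctr [529. 349.] size [49. 42.] ang 12.2 zmax 37.0 bgr [125.  103.5 173.5]
[253. 404.] 1788 ctr [538. 441.] size [157.  45.] ang 6.3 zmax 37.0 bgr [90. 91. 86.]
top bench z 0.6247908245670157
[172. 156.] 622 ctr [735. 279.] size [89. 88.] ang 46.0 zmax 44.0 
[... 210 characters left out ...]
. 233.] 1117 ctr [542. 440.] size [161.  47.] ang 6.9 zmax 39.0 bgr [62. 62. 58.]
[391. 251.] 544 ctr [ 513. -265.] size [ 20. 180.] ang 73.5 zmax 25.0 bgr [50.5 49.  47. ]
[455. 234.] 928 ctr [ 553. -425.] size [75. 77.] ang 17.1 zmax 54.0 bgr [ 91. 135. 162.]
[142. 239.] 207 ctr [534. 352.] size [51. 52.] ang 70.8 zmax 37.0 bgr [131. 108. 170.]
[186. 252.] 562 ctr [501. 242.] size [64. 64.] ang 27.6 zmax 72.0 bgr [182. 181. 176.]
[258. 282.] 136 ctr [430.  65.] size [33. 34.] ang 44.3 zmax 18.0 bgr [182.5 177.5 173.5]
[186. 295.] 477 ctr [396. 239.] size [58. 59.] ang 23.3 zmax 73.0 bgr [ 80. 150.  53.]
[319. 290.] 56 ctr [412. -84.] size [24. 22.] ang 0.5 zmax 27.0 bgr [ 74.5 128.  147. ]
```

View pics/crop1.png

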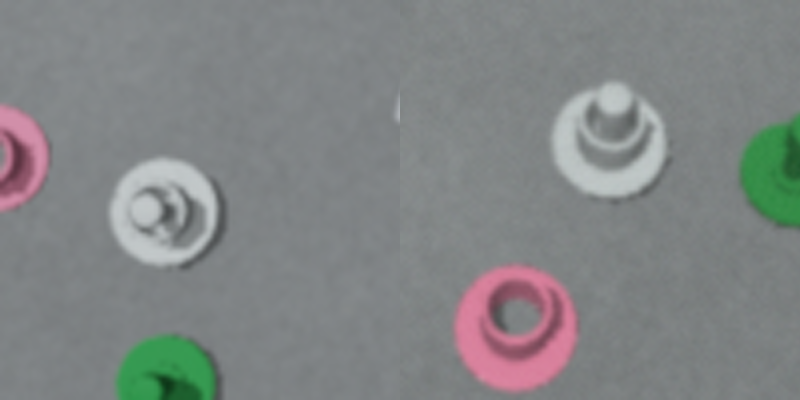

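```bash
python3 - <<'E'
from h import *
def line(P):
    c=P.mean(0); u,s,v=np.linalg.svd(P-c); d=v[0]; return c,d*np.sign(d[0])
for n in("side","top"):
    z=np.load(f"pics/{n}0.npz"); p,d=z["p"],z["d"]; W=cloud(n,d); g=p.max(-1)
    # opener
    reg=(abs(W[...,0]-513)<110)&(abs(W[...,1]+268)<60)&(W[...,2]>5)&(W[...,2]<40)
    H=W[reg&(g<70)&(W[...,2]>15)]; B=W[reg&(g>120)&(W[...,2]>8)]
    c,dr=line(H[:,:2]); print(n,"handle c",c.round(1),"yaw",np.degrees(np.arctan2(dr[1],dr[0])).round(1),"ext",np.ptp((H[:,:2]-c)@dr).round(),((H[:,:2]-c)@dr).min().round(1),((H[:,:2]-c)@dr).max().round(1),"ztop",np.median(H[:,2]).round(1))
    nb=[-dr[1],dr[0]]; q=(B[:,:2]-c)
    print("  blade far",((q@dr)).max().round(1),"lat",np.median(q@nb).round(1),"z",np.median(B[:,2]).round(1))
    # all opener silhouette rays at z=11 plane
    # cover
    T=(abs(W[...,0]-595)<90)&(abs(W[...,1]-29)<90)&(W[...,2]>69)&(W[...,2]<85)
    r=cv2.minAreaRect(W[T][:,:2].astype(np.float32)); print("  cover",np.round(r[0],1),np.round(r[1],1),round(r[2],1),np.median(W[T][:,2]).round(1),T.sum())
    # collar + knob
    for nm,cx,cy,lo,hi in(("knob",500,243,64,80),("disc",500,243,12,20)):
        K=W[(abs(W[...,0]-cx)<45)&(abs(W[...,1]-cy)<45)&(W[...,2]>lo)&(W[...,2]<hi)]
        (a,b),rr=cv2.minEnclosingCircle(K[:,:2].astype(np.float32)); print("  ",nm,round(a,1),round(b,1),"r",round(rr,1),K.mean(0).round(1),len(K))
E
```

```text
side handle c [ 472.6 -247.7] yaw -16.1 ext 96.0 -47.5 48.3 ztop 22.0
  blade far 132.2 lat -3.6 z 13.4
  cover [593.7  30.6] [111.2 112.4] 74.4 73.0 1484
   knob 500.4 243.5 r 10.0 [500.1 244.4  71.8] 74
   disc 500.2 242.8 r 32.7 [499.7 250.6  16.8] 340
top handle c [ 472.9 -251.4] yaw -15.6 ext 95.0 -47.2 47.7 ztop 21.8
  blade far 132.4 lat -1.6 z 12.2
  cover [595.   29.8] [107.8 112. ] 74.1 72.6 1904
   knob 500.9 241.9 r 9.7 [501.1 241.   71.9] 57
   disc 501.4 242.1 r 32.8 [500.6 240.2  16.2] 341
```

```bash
cat >> h.py <<'E'
def down(yaw): # tool z down, tool x = -(yaw direction)
    a=np.radians(yaw); x=-np.array([np.cos(a),np.sin(a),0]); z=np.array([0,0,-1.]); return np.stack([x,np.cross(z,x),z],1)
def st():
    s=ctrl.get_state(); print("t",round(s["time"],2),"pos",s["ee_pos"].round(1),"F",s["contact_force"].round(1),"T",s["torque"].round(2),"w",round(s["gripper_width"]*85.4,1)); return s
E
python3 - <<'E'
from h import *
print(delta([492,-255.2,130],down(-16.5)),delta([480,150,200],down(-16.5)))
E
```

```text
(array([-54.57, -72.16,  12.64]), array([-0.1, -0. , -0.8])) (array([-41.38, -33.84,   5.57]), array([-0.1, -0. , -0.8]))
```

>>> {"op": "play_rows", "data": {"angular": [[0,0,-0.8],[0,0,-0.8],[0,0,-0.8],[0,0,-0.8],[0,0,-0.8]], "linear": [[-41.4,-33.8,5.6],[-41.4,-33.8,5.6],[-41.4,-33.8,5.6],[-41.4,-33.8,5.6],[-41.4,-33.8,5.6]], "claw": [6,6,6,6,6]}}

```text
time: 0.52
ee_pos: [300.2, 422.0, 233.5]
ee_rot: [-0.449, -3.108, 0.004]
contact_force: [0.2, 0.4, 0.3]
gripper_width: 0.702
```

>>> {"op": "play_rows", "data": {"angular": [[0,0,0],[0,0,0],[0,0,0],[0,0,0],[0,0,0]], "linear": [[-11,-17.4,3],[-11,-17.4,3],[-11,-17.4,3],[-11,-17.4,3],[-11,-17.4,3]], "claw": [6,6,6,6,6]}}

```text
time: 0.93
ee_pos: [355.7, 223.6, 203.5]
ee_rot: [-0.448, -3.109, 0.004]
contact_force: [0.4, 0.5, 0.8]
gripper_width: 0.702
```

>>> {"op": "play_rows", "data": {"angular": [[0,0,0],[0,0,0],[0,0,0],[0,0,0],[0,0,0]], "linear": [[-11,-17.4,3],[-11,-17.4,3],[-11,-17.4,3],[-11,-17.4,3],[-11,-17.4,3]], "claw": [6,6,6,6,6]}}

```text
time: 1.35
ee_pos: [411.4, 25.0, 173.7]
ee_rot: [-0.448, -3.109, 0.004]
contact_force: [1.1, 0.6, 0.2]
gripper_width: 0.702
```

>>> {"op": "play_rows", "data": {"angular": [[0,0,0],[0,0,0],[0,0,0],[0,0,0],[0,0,0]], "linear": [[-11,-17.4,2],[-11,-17.4,2],[-11,-17.4,2],[-11,-17.4,2],[-11,-17.4,2]], "claw": [6,6,6,6,6]}}

```text
time: 1.77
ee_pos: [467.5, -174.8, 153.6]
ee_rot: [-0.449, -3.109, 0.003]
contact_force: [0.9, -0.3, -0.4]
gripper_width: 0.7
```

```bash
python3 - <<'E'
from h import *
st(); print(delta([492,-255.2,130],down(-16.5)))
E
```

```text
t 1.77 pos [ 467.5 -174.8  153.6] F [ 0.9 -0.3 -0.4] T [0.03 0.   0.03] w 59.8
(array([-4.63, -7.01,  2.37]), array([-0.1, -0. ,  0. ]))
```

>>> {"op": "play_rows", "data": {"angular": [[0,0,0],[0,0,0],[0,0,0]], "linear": [[-4.6,-7,2.4],[-4.6,-7,2.4],[-4.6,-7,2.4]], "claw": [6,6,6]}}

```text
time: 2.02
ee_pos: [491.4, -259.6, 127.0]
ee_rot: [-0.456, -3.105, 0.004]
contact_force: [-0.7, 0.1, -0.3]
gripper_width: 0.701
```

>>> {"op": "play_rows", "data": {"angular": [[0,0,0],[0,0,0],[0,0,0],[0,0,0]], "linear": [[0,0,3],[0,0,6],[0,0,6],[0,0,6]], "claw": [6,6,6,6]}}

```text
time: 2.35
ee_pos: [489.4, -258.3, 64.9]
ee_rot: [-0.455, -3.1, -0.0]
contact_force: [0.1, -0.8, 0.2]
gripper_width: 0.703
```

```bash
python3 - <<'E'
from h import *
st(); print(delta([492,-255.2,29],down(-16.5)))
p,d=shot("side","side1"); cv2.imwrite("pics/c2.png",cv2.resize(p[100:220,220:400],None,fx=4,fy=4,interpolation=2))
E
```

```text
t 2.35 pos [ 489.4 -258.3   64.9] F [ 0.1 -0.8  0.2] T [-0.03  0.01  0.01] w 60.0
(array([-0.19,  0.38,  3.59]), array([-0.1, -0.5, -0.2]))
```

View pics/c2.png

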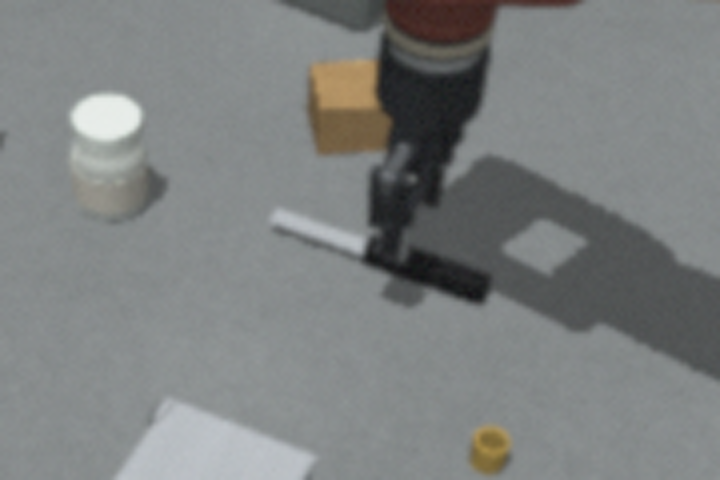

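Crop: the jaws straddle the front of the black handle (400,255), blade tip at (275,218). Descend and close.

>>> {"op": "play_rows", "data": {"angular": [[0,-0.5,-0.2],[0,-0.5,-0.2],[0,-0.5,-0.2],[0,-0.5,-0.2],[0,-0.5,-0.2]], "linear": [[-0.2,0.4,1.8],[-0.2,0.4,3.6],[-0.2,0.4,3.6],[-0.2,0.4,3.6],[-0.2,0.4,3.6]], "claw": [6,6,6,4,0]}}

```text
time: 2.82
ee_pos: [495.1, -256.6, 33.5]
ee_rot: [0.448, 3.102, -0.007]
contact_force: [0.6, -0.3, -0.4]
gripper_width: 0.431
```

>>> {"op": "play_rows", "data": {"angular": [[0,0,0],[0,0,0],[0,0,0],[0,0,0],[0,0,0]], "linear": [[0,0,0],[0,0,0],[0,0,0],[0,0,0],[0,0,0]], "claw": [0,0,0,0,0]}}

```text
time: 3.23
ee_pos: [496.7, -257.7, 36.2]
ee_rot: [0.448, 3.098, -0.01]
contact_force: [-1.6, 0.6, 6.9]
gripper_width: 0.182
```

>>> {"op": "play_rows", "data": {"angular": [[0,0,0],[0,0,0],[0,0,0],[0,0,0],[0,0,0]], "linear": [[0,0,0],[0,0,0],[0,0,0],[0,0,0],[0,0,0]], "claw": [0,0,0,0,0]}}

```text
time: 3.65
ee_pos: [496.7, -257.7, 36.2]
ee_rot: [0.448, 3.098, -0.01]
contact_force: [-0.3, -0.3, 1.7]
gripper_width: 0.189
```

>>> {"op": "play_rows", "data": {"angular": [[0,0,0],[0,0,0],[0,0,0],[0,0,0],[0,0,0]], "linear": [[0,0,0],[0,0,0],[0,0,0],[0,0,0.4],[0,0,0.7]], "claw": [3.5,3.5,3.5,3.5,3.5]}}

```text
time: 4.07
ee_pos: [496.7, -257.7, 28.9]
ee_rot: [0.448, 3.098, -0.01]
contact_force: [-1.1, -0.4, -0.1]
gripper_width: 0.41
```

```bash
python3 - <<'E'
from h import *
st(); print(delta([494,-256,29],down(-16.5)))
E
```

```text
t 4.07 pos [ 496.7 -257.7   28.9] F [-1.1 -0.4 -0.1] T [-0.07  0.   -0.05] w 35.0
(array([ 0.31,  0.09, -0.01]), array([-0.3,  0.7,  0. ]))
```

>>> {"op": "play_rows", "data": {"angular": [[-0.3,0.7,0],[-0.3,0.7,0],[-0.3,0.7,0],[-0.3,0.7,0],[-0.3,0.7,0]], "linear": [[0.3,0.1,0],[0.3,0.1,0],[0.3,0.1,0],[0.3,0.1,0],[0.3,0.1,0]], "claw": [3.5,0,0,0,0]}}

```text
time: 4.48
ee_pos: [494.2, -255.9, 28.9]
ee_rot: [-0.45, -3.109, -0.001]
contact_force: [0.8, -0.8, 0.0]
gripper_width: 0.192
```

>>> {"op": "play_rows", "data": {"angular": [[0,0,0],[0,0,0],[0,0,0],[0,0,0]], "linear": [[0,0,0],[0,0,0],[0,0,0],[0,0,0]], "claw": [0,0,0,0]}}

```text
time: 4.82
ee_pos: [494.1, -255.9, 28.8]
ee_rot: [-0.45, -3.109, -0.001]
contact_force: [0.1, 0.2, -0.7]
gripper_width: 0.189
```

>>> {"op": "play_rows", "data": {"angular": [[0,0,0],[0,0,0],[0,0,0],[0,0,0],[0,0,0]], "linear": [[0,0,-4],[0,0,-8],[0,0,-12],[0,0,-12],[0,0,-12]], "claw": [0,0,0,0,0]}}

```text
time: 5.23
ee_pos: [496.2, -257.3, 152.9]
ee_rot: [0.449, 3.103, -0.005]
contact_force: [0.4, 1.2, -1.7]
gripper_width: 0.192
```

```bash
python3 - <<'E'
from h import *
s=st(); print(R.from_rotvec(s["ee_rot"]).as_matrix().round(3))
for n in("side","top"):
    p,d=shot(n,n+"2"); W=cloud(n,d); g=p.max(-1)
    B=W[(W[...,2]>s["ee_pos"][2]-60)&(W[...,2]<s["ee_pos"][2]+10)&(g>110)&(abs(W[...,0]-570)<70)&(abs(W[...,1]+275)<35)]
    if len(B)>10:
        c=B.mean(0);v=np.linalg.svd(B-c)[2][0];v*=np.sign(v[0]);q=(B-c)@v
        print(n,len(B),"dir",v.round(3),"c",c.round(1),"tip",(c+v*q.max()).round(1),"near",(c+v*q.min()).round(1))
a=cv2.imread("pics/side2.png")[60:240,200:400]; cv2.imwrite("pics/c3.png",cv2.resize(a,None,fx=3,fy=3))
E
```

```text
t 5.23 pos [ 496.2 -257.3  152.9] F [ 0.4  1.2 -1.7] T [-0.03  0.03 -0.01] w 16.4
[[-0.959  0.283  0.006]
 [ 0.283  0.959 -0.004]
 [-0.007 -0.002 -1.   ]]
side 113 dir [ 0.954 -0.298  0.001] c [ 563.7 -275.3  138.4] tip [ 601.5 -287.1  138.4] near [ 526.8 -263.7  138.3]
top 121 dir [ 0.91  -0.415 -0.005] c [ 583.7 -280.9  133.7] tip [ 601.6 -289.1  133.6] near [ 556.3 -268.5  133.8]
```

View pics/c3.png

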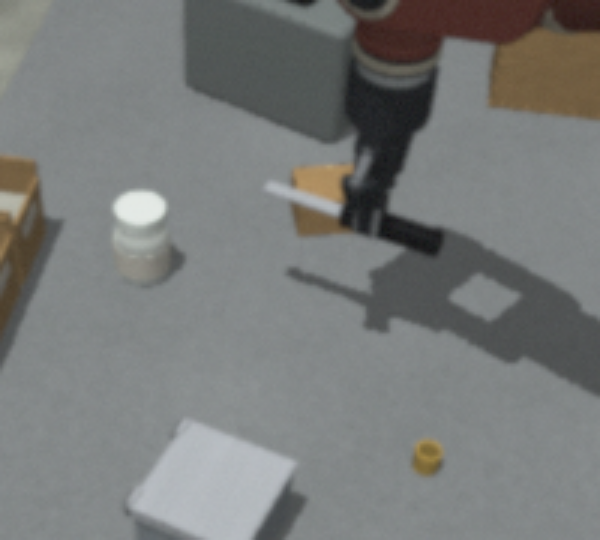

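Opener is held level (blade tip at (268,187) in crop), measured tip ≈109 mm ahead of TCP. Next, position in front of the safe.

```bash
python3 - <<'E'
from h import *
print(delta([408.7,82.7,152],down(-16)))
E
```

```text
(array([17.74, 30.04, -0.34]), array([ 0. , -0.1, -0.5]))
```

>>> {"op": "play_rows", "data": {"angular": [[0,0,0],[0,0,0],[0,0,0],[0,0,-0.5],[0,0,-0.5]], "linear": [[8.9,15,0],[8.9,15,0],[8.9,15,0],[8.9,15,0],[8.9,15,0]], "claw": [0,0,0,0,0]}}

```text
time: 5.75
ee_pos: [447.4, -81.6, 144.8]
ee_rot: [-0.429, -3.104, -0.007]
contact_force: [1.0, -0.3, -1.6]
gripper_width: 0.198
```

>>> {"op": "play_rows", "data": {"angular": [[0,0,0],[0,0,0],[0,0,0],[0,0,0],[0,0,0]], "linear": [[8.9,15,0],[8.9,15,0],[8.9,15,0],[8.9,15,0],[8.9,15,0]], "claw": [0,0,0,0,0]}}

```text
time: 6.17
ee_pos: [399.5, 90.3, 143.5]
ee_rot: [-0.423, -3.1, -0.008]
contact_force: [0.2, -1.4, -1.4]
gripper_width: 0.197
```

```bash
python3 - <<'E'
from h import *
st();print(delta([408.7,82.7,82.5],down(-16)))
E
```

```text
t 6.17 pos [399.5  90.3 143.5] F [ 0.2 -1.4 -1.4] T [-0.01 -0.03  0.  ] w 16.8
(array([-1.18, -0.51,  6.09]), array([ 0.2, -0.8,  0.5]))
```

>>> {"op": "play_rows", "data": {"angular": [[0.2,-0.8,0.5],[0.2,-0.8,0.5],[0.2,-0.8,0.5],[0.2,-0.8,0.5]], "linear": [[-1.2,-0.5,3],[-1.2,-0.5,6.1],[-1.2,-0.5,6.1],[-1.2,-0.5,6.1]], "claw": [0,0,0,0]}}

```text
time: 6.5
ee_pos: [406.1, 82.5, 79.3]
ee_rot: [-0.437, -3.103, 0.002]
contact_force: [-0.4, -0.1, 0.3]
gripper_width: 0.194
```

>>> {"op": "play_rows", "data": {"angular": [[0,0,0],[0,0,0]], "linear": [[0,0,0],[0,0,0]], "claw": [0,0]}}

```text
time: 6.67
ee_pos: [406.7, 82.3, 80.3]
ee_rot: [-0.438, -3.104, 0.002]
contact_force: [0.2, 0.5, -1.1]
gripper_width: 0.192
```

```bash
python3 - <<'E'
from h import *
s=st();print(delta([408.7,82.7,82.5],down(-16))); M=R.from_rotvec(s["ee_rot"]).as_matrix();print(M.round(3))
P=s["ee_pos"]-M[:,0]*109+M[:,2]*18; print("tip exp",P.round(1))
im=[]
for n in("side","top"):
    p,d=shot(n,n+"3"); W=cloud(n,d); g=p.max(-1)
    t=proj(n,P); print(n,"tip px exp",np.round(t,1),"edge px",np.round(proj(n,[542.5,44.9,69]),1))
    B=W[(W[...,2]>50)&(W[...,2]<78)&(g>100)&(abs((W[...,0]-P[0])*.276+(W[...,1]-P[1])*.961)<15)]
    a=(B[:,:2]-P[:2])@[.961,-.276]; B=B[(a>-60)&(a<1)]
    print(len(B),"blade z med",np.median(B[:,2]).round(1) if len(B) else None)
    C=W[(W[...,2]>68)&(W[...,2]<80)&(abs(W[...,0]-600)<30)&(abs(W[...,1]-30)<30)]; print("cover z",np.median(C[:,2]).round(1))
    u,v=map(int,t); im.append(cv2.resize(p[v-40:v+40,u-50:u+50],(400,320),interpolation=2))
cv2.imwrite("pics/c4.png",np.hstack(im))
E
```

```text
t 6.67 pos [406.7  82.3  80.3] F [ 0.2  0.5 -1.1] T [-0.05 -0.03  0.01] w 16.4
(array([-0.18,  0.09, -0.23]), array([-0.1, -0.4, -0.1]))
[[-0.961  0.277 -0.007]
 [ 0.277  0.961 -0.   ]
 [ 0.007 -0.002 -1.   ]]
tip exp [511.3  52.1  61.5]
side tip px exp [300.6 235.4] edge px [288.9 229.3]
146 blade z med 64.5
cover z 73.1
top tip px exp [262.5 248.1] edge px [265.6 234.9]
175 blade z med 64.1
cover z 72.2
```

View pics/c4.png

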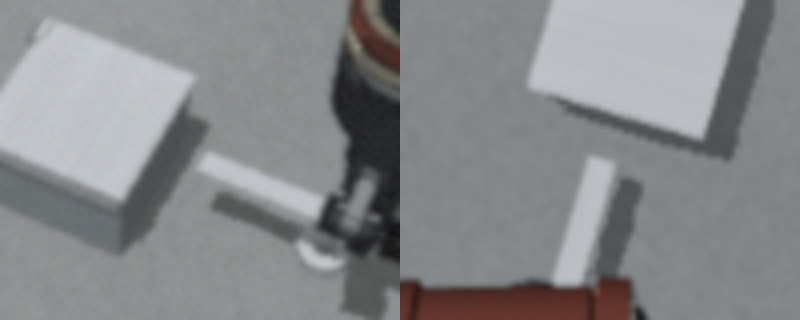

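>>> {"op": "play_rows", "data": {"angular": [[0,-0.4,0],[0,-0.4,0],[0,-0.4,0]], "linear": [[-0.2,0,-0.2],[-0.2,0,-0.2],[-0.2,0,-0.2]], "claw": [0,0,0]}}

```text
time: 7.02
ee_pos: [409.9, 81.7, 83.8]
ee_rot: [0.439, 3.107, -0.003]
contact_force: [-0.3, 0.5, -1.0]
gripper_width: 0.191
```

>>> {"op": "play_rows", "data": {"angular": [[0,0,0],[0,0,0],[0,0,0],[0,0,0],[0,0,0]], "linear": [[-1.2,0,0],[-2.4,0,0],[-3.4,0,0],[-3.4,0,0],[-3.4,0,0]], "claw": [0,0,0,0,0]}}

```text
time: 7.43
ee_pos: [442.7, 72.2, 84.1]
ee_rot: [0.439, 3.107, -0.003]
contact_force: [-0.1, 0.0, -0.7]
gripper_width: 0.192
```

```bash
python3 - <<'E'
from h import *
s=st(); M=R.from_rotvec(s["ee_rot"]).as_matrix();print(M.round(3))
P=s["ee_pos"]-M[:,0]*109+M[:,2]*18; print("tip exp",P.round(1))
E
```

```text
t 7.43 pos [442.7  72.2  84.1] F [-0.1  0.  -0.7] T [-0.03  0.02  0.03] w 16.4
[[-0.961  0.277  0.003]
 [ 0.277  0.961 -0.002]
 [-0.004 -0.001 -1.   ]]
tip exp [547.5  42.   66.5]
```

>>> {"op": "play_rows", "data": {"angular": [[0,-0.2,0],[0,-0.2,0],[0,-0.2,0]], "linear": [[0,0,0.17],[0,0,0.17],[0,0,0.17]], "claw": [0,0,0]}}

```text
time: 7.68
ee_pos: [442.0, 72.4, 82.1]
ee_rot: [0.439, 3.104, -0.003]
contact_force: [0.5, 0.8, -0.3]
gripper_width: 0.195
```

>>> {"op": "play_rows", "data": {"angular": [[0,0,0],[0,0,0],[0,0,0],[0,0,0]], "linear": [[-0.8,0,0],[-1.6,0,0],[-2.2,0,0],[-2.2,0,0]], "claw": [0,0,0,0]}}

```text
time: 8.02
ee_pos: [464.7, 65.9, 82.8]
ee_rot: [0.439, 3.103, -0.003]
contact_force: [0.3, -0.2, -0.8]
gripper_width: 0.193
```

```bash
python3 - <<'E'
from h import *
s=st(); M=R.from_rotvec(s["ee_rot"]).as_matrix()
P=s["ee_pos"]-M[:,0]*109+M[:,2]*18; print("tip exp",P.round(1))
im=[]
for n in("side","top"):
    p,d=shot(n,n+"4"); W=cloud(n,d); 
    C=W[(W[...,2]>60)&(W[...,2]<90)&(abs(W[...,0]-600)<30)&(abs(W[...,1]-30)<30)]; print("cover z",np.median(C[:,2]).round(1))
    u,v=map(int,proj(n,P)); im.append(cv2.resize(p[v-40:v+40,u-50:u+50],(400,320),interpolation=2))
cv2.imwrite("pics/c5.png",np.hstack(im))
E
```

```text
t 8.02 pos [464.7  65.9  82.8] F [ 0.3 -0.2 -0.8] T [-0.03  0.01  0.03] w 16.5
tip exp [569.6  35.6  65.6]
cover z 73.3
cover z 72.2
```

View pics/c5.png

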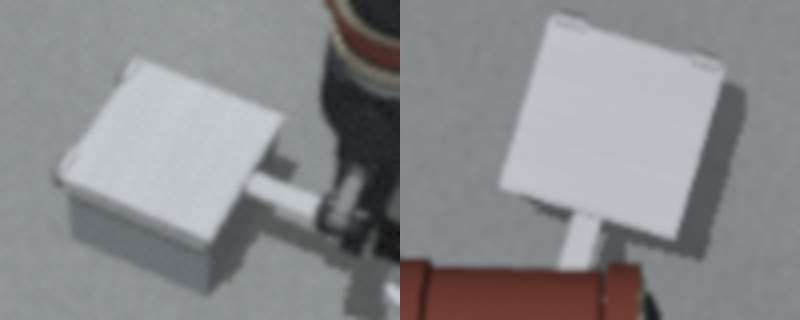

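Crop: blade is in the slot under the middle of the cover (side crop (250,185)), cover unmoved. Levering along the arc now.

>>> {"op": "play_rows", "data": {"angular": [[0,0,0],[0,0,0],[0,0,0],[0,0,0],[0,0,0]], "linear": [[-0.1,0,-1.5],[-0.5,0,-2.8],[-1,0,-4],[-1.8,0,-5],[-2.7,0,-6]], "claw": [0,0,0,0,0]}}

```text
time: 8.53
ee_pos: [489.4, 58.8, 143.1]
ee_rot: [0.439, 3.105, -0.003]
contact_force: [-0.3, -0.0, -1.5]
gripper_width: 0.192
```

```bash
python3 - <<'E'
from h import *
s=st(); print(s["ee_rot"])
for n in("side","top"):
    p,d=shot(n,n+"5"); W=cloud(n,d)
    h=np.array([644.4,15.8]); q=W[...,:2]-h; f=q@[.961,-.276]; l=q@[.276,.961]; z=W[...,2]-70.5
    m=(f>-110)&(f<0)&(abs(l)<45)&(abs(l)>12)&(z>12)&(np.hypot(f,z)<108)&(p.max(-1)>100)
    print(n,m.sum(),"cover angle deg",np.percentile(np.degrees(np.arctan2(z,-f))[m],[25,50,75]).round(1))
E
```

```text
t 8.53 pos [489.4  58.8 143.1] F [-0.3 -0.  -1.5] T [0.05 0.22 0.01] w 16.4
[ 0.4388388   3.10506627 -0.00339507]
side 281 cover angle deg [50.6 50.9 51.2]
top 617 cover angle deg [54.2 54.9 55.8]
```

Cover is at about 52°, tracking as planned. Continuing past upright.

>>> {"op": "play_rows", "data": {"angular": [[0,0,0],[0,0,0],[0,0,0],[0,0,0],[0,0,0]], "linear": [[-1.1,0,-0.7],[-2.3,0,-1.2],[-3.6,0,-1.5],[-4.9,0,-1.6],[-6.2,0,-1.6]], "claw": [0,0,0,0,0]}}

```text
time: 9.05
ee_pos: [551.6, 41.1, 161.6]
ee_rot: [0.439, 3.1, -0.003]
contact_force: [-0.5, 0.4, -0.9]
gripper_width: 0.193
```

>>> {"op": "play_rows", "data": {"angular": [[0,0,0],[0,0,0],[0,0,0],[0,0,0],[0,0,0]], "linear": [[-1.1,0,0],[-2.2,0,0],[-3.2,0,0],[-3.8,0,0],[-3.8,0,0]], "claw": [0,0,0,0,0]}}

```text
time: 9.47
ee_pos: [589.0, 30.2, 162.0]
ee_rot: [0.44, 3.099, -0.003]
contact_force: [-1.0, -0.0, -1.7]
gripper_width: 0.194
```

```bash
cat >> h.py <<'E'
def cover_angle(n,p,d):
    W=cloud(n,d); q=W[...,:2]-np.array([644.4,15.8]); f=q@[.961,-.276]; l=q@[.276,.961]; z=W[...,2]-70.5
    m=(f>-110)&(f<110)&(abs(l)<48)&(abs(l)>14)&(z>12)&(np.hypot(f,z)<110)&(np.hypot(f,z)>40)&(p.max(-1)>80)
    print(n,m.sum(),"cover deg",np.percentile(np.degrees(np.arctan2(z,-f))[m],[25,50,75]).round(1) if m.sum() else None)
E
python3 - <<'E'
from h import *
st()
im=[]
for n in("side","top"):
    p,d=shot(n,n+"6"); cover_angle(n,p,d)
E
```

```text
t 9.47 pos [589.   30.2 162. ] F [-1.  -0.  -1.7] T [-0.02 -0.01 -0.02] w 16.6
side 459 cover deg [127.7 128.7 129.5]
top 571 cover deg [129.  130.  130.7]
```

>>> {"op": "play_rows", "data": {"angular": [[0,0,0],[0,0,0],[0,0,0],[0,0,0]], "linear": [[4,0,0],[8,0,0],[11,0,0],[11,0,0]], "claw": [0,0,0,0]}}

```text
time: 9.9
ee_pos: [476.5, 62.7, 158.1]
ee_rot: [0.437, 3.107, -0.003]
contact_force: [0.0, 0.1, -0.8]
gripper_width: 0.192
```

```bash
python3 - <<'E'
from h import *
st();print(delta([494,-256,75],down(-16.5)))
for n in("side","top"):
    p,d=shot(n,n+"7"); cover_angle(n,p,d)
E
```

```text
t 9.9 pos [476.5  62.7 158.1] F [ 0.   0.1 -0.8] T [-0.01  0.01  0.04] w 16.4
(array([-10.44, -30.14,   8.39]), array([-0.1,  0.3,  0.5]))
side 535 cover deg [127.4 128.5 129.3]
top 690 cover deg [128.8 129.8 130.7]
```

>>> {"op": "play_rows", "data": {"angular": [[0,0,0.5],[0,0,0.5],[0,0,0.5],[0,0,0.5],[0,0,0.5]], "linear": [[-5.2,-15.1,0],[-5.2,-15.1,0],[-5.2,-15.1,0],[-5.2,-15.1,0],[-5.2,-15.1,0]], "claw": [0,0,0,0,0]}}

```text
time: 10.42
ee_pos: [490.7, -103.7, 162.4]
ee_rot: [0.46, 3.094, -0.007]
contact_force: [0.0, -0.7, -0.3]
gripper_width: 0.19
```

>>> {"op": "play_rows", "data": {"angular": [[0,0,0],[0,0,0],[0,0,0],[0,0,0],[0,0,0]], "linear": [[-5.2,-15,8.4],[-5.2,-15,8.4],[-5.2,-15,8.4],[-5.2,-15,8.4],[-5.2,-15,8.4]], "claw": [0,0,0,0,0]}}

```text
time: 10.83
ee_pos: [497.7, -266.7, 77.6]
ee_rot: [0.465, 3.094, -0.008]
contact_force: [-1.2, 0.8, -0.9]
gripper_width: 0.198
```

>>> {"op": "play_rows", "data": {"angular": [[0,0,0],[0,0,0]], "linear": [[0,0,0],[0,0,0]], "claw": [0,0]}}

```text
time: 11.0
ee_pos: [497.8, -267.7, 76.9]
ee_rot: [0.468, 3.095, -0.007]
contact_force: [1.3, 0.0, -1.0]
gripper_width: 0.194
```

```bash
python3 - <<'E'
from h import *
st();print(delta([494,-256,29.2],down(-16.5)))
E
```

```text
t 11.0 pos [ 497.8 -267.7   76.9] F [ 1.3  0.  -1. ] T [ 0.    0.02 -0.02] w 16.5
(array([0.77, 1.02, 4.76]), array([-0.2,  0.7, -0.7]))
```

>>> {"op": "play_rows", "data": {"angular": [[-0.2,0.7,-0.7],[-0.2,0.7,-0.7],[-0.2,0.7,-0.7],[-0.2,0.7,-0.7],[-0.2,0.7,-0.7]], "linear": [[0.4,0.5,2.2],[0.7,1,4],[0.7,1,4.4],[0.7,1,4.4],[0.7,1,4.4]], "claw": [0,0,0,0,0]}}

```text
time: 11.42
ee_pos: [495.4, -256.0, 33.9]
ee_rot: [0.449, 3.108, -0.0]
contact_force: [-0.3, 0.7, 0.5]
gripper_width: 0.196
```

```bash
python3 - <<'E'
from h import *
st();print(delta([494,-256,29],down(-16.5)))
E
```

```text
t 11.42 pos [ 495.4 -256.    33.9] F [-0.3  0.7  0.5] T [ 0.01 -0.01 -0.03] w 16.7
(array([ 0.14, -0.04,  0.49]), array([0. , 0.1, 0.1]))
```

>>> {"op": "play_rows", "data": {"angular": [[0,0,0],[0,0,0],[0,0,0],[0,0,0],[0,0,0]], "linear": [[0,0,0.15],[0,0,0.3],[0,0,0.45],[0,0,0.5],[0,0,0.5]], "claw": [0,0,0,0,0]}}

```text
time: 11.83
ee_pos: [495.4, -256.1, 29.1]
ee_rot: [0.449, 3.108, -0.0]
contact_force: [0.6, -0.1, -2.2]
gripper_width: 0.198
```

>>> {"op": "play_rows", "data": {"angular": [[0,0,0],[0,0,0],[0,0,0],[0,0,0],[0,0,0]], "linear": [[0,0,0],[0,0,0],[0,0,0],[0,0,0],[0,0,0]], "claw": [2.5,3.5,5,6,6]}}

```text
time: 12.25
ee_pos: [495.5, -256.2, 29.2]
ee_rot: [0.449, 3.107, -0.0]
contact_force: [-0.1, -1.3, 0.2]
gripper_width: 0.701
```

>>> {"op": "play_rows", "data": {"angular": [[0,0,0],[0,0,0],[0,0,0],[0,0,0],[0,0,0]], "linear": [[0,0,-2],[0,0,-5],[0,0,-9],[0,0,-13],[0,0,-16]], "claw": [6,6,6,6,6]}}

```text
time: 12.67
ee_pos: [495.8, -256.6, 192.8]
ee_rot: [0.449, 3.104, -0.003]
contact_force: [0.8, 0.1, 0.5]
gripper_width: 0.704
```

```bash
python3 - <<'E'
from h import *
st();print(delta([500.5,242.5,150],down(-16)), delta([500.5,242.5,150],down(-60)))
for n in("side","top"):
    p,d=shot(n,n+"8"); cover_angle(n,p,d)
    W=cloud(n,d);g=p.max(-1);reg=(abs(W[...,0]-513)<110)&(abs(W[...,1]+268)<60)&(W[...,2]>5)&(W[...,2]<40)
    H=W[reg]; r=cv2.minAreaRect(H[:,:2].astype(np.float32)); print(np.round(r[0],1),np.round(r[1]),round(r[2],1))
    f=(H[:,:2]-[473,-250])@[.959,-.284]
    for a,b in((-45,-20),(-20,20),(20,45),(60,90),(95,128)):
        k=(f>a)&(f<b); print("  ",a,b,k.sum(),np.median(H[k,2]).round(1) if k.any() else None)
p=cv2.imread("pics/side8.png"); cv2.imwrite("pics/c6.png",cv2.resize(p[90:360,170:400],None,fx=2.2,fy=2.2,interpolation=2))
E
```

```text
t 12.67 pos [ 495.8 -256.6  192.8] F [0.8 0.1 0.5] T [-0.03 -0.02  0.01] w 60.1
(array([13.7 , 48.  ,  4.16]), array([-0.1,  0.3, -0.4])) (array([13.7 , 48.  ,  4.16]), array([ 0.1,  0.3, 43.6]))
side 532 cover deg [127.5 128.6 129.4]
[ 512.9 -265.6] [219. 114.] 0.4
   -45 -20 68 20.4
   -20 20 113 21.0
   20 45 64 21.3
   60 90 45 12.7
   95 128 44 13.8
top 695 cover deg [128.6 129.8 130.7]
[ 512.6 -268.4] [117. 215.] 89.6
   -45 -20 41 18.1
   -20 20 130 20.4
   20 45 43 21.9
   60 90 79 11.9
   95 128 97 12.0
```

View pics/c6.png

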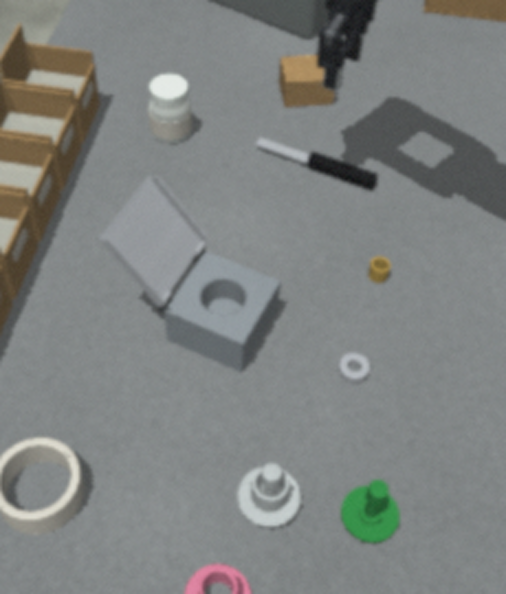

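Crop: cover is back, mouth at (223,298), opener lies flat at (315,165), lid pair untouched at (270,495). Now measure the mouth.

```bash
python3 - <<'E'
from h import *
from scipy.optimize import least_squares
for n in("side","top"):
    z=np.load(f"pics/{n}8.npz"); p,d=z["p"],z["d"]; W=cloud(n,d)
    q=W[...,:2]-[592.5,30.7]; f=q@[.961,-.276]; l=q@[.276,.961]
    top=((abs(f)<60)&(abs(l)<60)&(abs(W[...,2]-60.8)<4)).astype(np.uint8)
    k,lab,s,c=cv2.connectedComponentsWithStats(top); top=(lab==1+np.argmax(s[1:,4])).astype(np.uint8)
    cs,h=cv2.findContours(top,cv2.RETR_CCOMP,cv2.CHAIN_APPROX_NONE)
    print(n,"top z",np.median(W[top>0][:,2]).round(1))
    for cc,hh in zip(cs,h[0]):
        if len(cc)<20: continue
        X=np.array([ray(n,u,v,60)[:2] for u,v in cc[:,0]])
        if hh[3]>=0:
            r=least_squares(lambda a:np.hypot(*(X-a[:2]).T)-a[2],[592,30,26]).x; print("  hole",r.round(1))
        else: 
            r=cv2.minAreaRect(X.astype(np.float32)); print("  rect",np.round(r[0],1),np.round(r[1],1),round(r[2],1))
    # pair: collar-disc outline and knob by rays on same method
    D=((abs(W[...,0]-500.5)<45)&(abs(W[...,1]-242.5)<45)&(W[...,2]>8)).astype(np.uint8)
    uv=np.argwhere((D>0)&(abs(W[...,2]-72.5)<3)); X=np.array([ray(n,u,v,72)[:2] for v,u in uv]); (a,b),r=cv2.minEnclosingCircle(X.astype(np.float32)); print("  knob",round(a,1),round(b,1),round(r,1),X.mean(0).round(1))
    uv=np.argwhere((D>0)&(abs(W[...,2]-16.5)<4)); X=np.array([ray(n,u,v,16)[:2] for v,u in uv]); (a,b),r=cv2.minEnclosingCircle(X.astype(np.float32)); print("  disc",round(a,1),round(b,1),round(r,1))
E
```

```text
side top z 61.0
  rect [593.9  31. ] [103.4 109.6] 74.0
  hole [589.8  32.5  26.8]
  knob 500.3 243.0 9.8 [500.2 242.9]
  disc 500.2 243.0 32.8
top top z 60.5
  rect [591.5  30.7] [100.  100.5] 74.0
  hole [591.6  30.3  27.5]
  knob 500.9 241.4 9.6 [501.2 241.7]
  disc 501.4 242.0 32.9
```

>>> {"op": "play_rows", "data": {"angular": [[0,0,0],[0,0,0],[0,0,0],[0,0,0],[0,0,0]], "linear": [[5.4,19,0],[5.4,19,0],[5.4,19,0],[5.4,19,0],[5.4,19,0]], "claw": [6,6,6,6,6]}}

```text
time: 13.18
ee_pos: [499.5, -57.9, 194.5]
ee_rot: [0.446, 3.097, -0.008]
contact_force: [0.3, -0.0, 0.2]
gripper_width: 0.703
```

>>> {"op": "play_rows", "data": {"angular": [[0,0,0],[0,0,0],[0,0,0],[0,0,0],[0,0,0]], "linear": [[5.4,19,0],[5.4,19,0],[5.4,19,0],[5.4,19,0],[5.4,19,0]], "claw": [6,6,6,6,6]}}

```text
time: 13.6
ee_pos: [500.3, 142.2, 192.2]
ee_rot: [0.444, 3.099, -0.008]
contact_force: [0.9, -0.2, -0.7]
gripper_width: 0.704
```

```bash
python3 - <<'E'
from h import *
st();print(delta([500.7,242.3,125],down(-16)))
E
```

```text
t 13.6 pos [500.3 142.2 192.2] F [ 0.9 -0.2 -0.7] T [ 0.   -0.01  0.01] w 60.1
(array([2.85, 9.64, 6.65]), array([-0.2,  0.7, -0.3]))
```

>>> {"op": "play_rows", "data": {"angular": [[-0.2,0.7,-0.3],[-0.2,0.7,-0.3],[-0.2,0.7,-0.3],[-0.2,0.7,-0.3],[-0.2,0.7,-0.3]], "linear": [[2.9,9.6,3],[2.9,9.6,6.6],[2.9,9.6,6.6],[2.9,9.6,6.6],[2.9,9.6,6.6]], "claw": [6,6,6,6,6]}}

```text
time: 14.02
ee_pos: [497.7, 242.6, 121.9]
ee_rot: [-0.432, -3.106, 0.005]
contact_force: [0.5, 0.2, -0.5]
gripper_width: 0.705
```

>>> {"op": "play_rows", "data": {"angular": [[0,0,0],[0,0,0]], "linear": [[0,0,0],[0,0,0]], "claw": [6,6]}}

```text
time: 14.18
ee_pos: [498.1, 241.9, 122.4]
ee_rot: [-0.434, -3.106, 0.005]
contact_force: [-0.6, 0.6, 0.8]
gripper_width: 0.701
```

```bash
python3 - <<'E'
from h import *
st();print(delta([500.6,242.4,76],down(-16)))
E
```

```text
t 14.18 pos [498.1 241.9 122.4] F [-0.6  0.6  0.8] T [ 0.03 -0.02  0.02] w 59.8
(array([-0.25,  0.14,  4.64]), array([-0.2, -0.3,  0.1]))
```

>>> {"op": "play_rows", "data": {"angular": [[-0.2,-0.3,0],[-0.2,-0.3,0],[-0.2,-0.3,0],[-0.2,-0.3,0],[-0.2,-0.3,0]], "linear": [[-0.2,0.1,1.2],[-0.2,0.1,3],[-0.2,0.1,4.2],[-0.2,0.1,4.6],[-0.2,0.1,4.6]], "claw": [6,6,6,6,6]}}

```text
time: 14.6
ee_pos: [499.5, 241.3, 75.5]
ee_rot: [-0.436, -3.11, 0.002]
contact_force: [0.5, 1.1, 1.2]
gripper_width: 0.7
```

>>> {"op": "play_rows", "data": {"angular": [[0,0,0],[0,0,0]], "linear": [[0,0,0],[0,0,0]], "claw": [6,6]}}

```text
time: 14.77
ee_pos: [500.1, 241.2, 76.5]
ee_rot: [-0.437, -3.111, 0.001]
contact_force: [0.9, 0.2, 1.0]
gripper_width: 0.702
```

```bash
python3 - <<'E'
from h import *
st();print(delta([500.6,242.4,76],down(-16)))
E
```

```text
t 14.77 pos [500.1 241.2  76.5] F [0.9 0.2 1. ] T [ 0.04  0.01 -0.04] w 60.0
(array([-0.01,  0.13,  0.05]), array([-0., -0.,  0.]))
```

>>> {"op": "play_rows", "data": {"angular": [[0,0,0],[0,0,0],[0,0,0],[0,0,0],[0,0,0]], "linear": [[0,0.1,0],[0,0.1,0],[0,0.1,0],[0,0.1,0],[0,0.1,0]], "claw": [6,4,2.6,1.5,0]}}

```text
time: 15.18
ee_pos: [500.7, 242.4, 77.0]
ee_rot: [0.437, 3.11, 0.0]
contact_force: [1.3, 1.5, 2.0]
gripper_width: 0.208
```

>>> {"op": "play_rows", "data": {"angular": [[0,0,0],[0,0,0],[0,0,0],[0,0,0],[0,0,0]], "linear": [[0,0,0],[0,0,0],[0,0,0],[0,0,0],[0,0,0]], "claw": [0,0,0,0,0]}}

```text
time: 15.6
ee_pos: [500.8, 242.4, 77.0]
ee_rot: [0.437, 3.11, 0.0]
contact_force: [-0.1, 0.0, -0.1]
gripper_width: 0.209
```

>>> {"op": "play_rows", "data": {"angular": [[0,0,0],[0,0,0],[0,0,0],[0,0,0],[0,0,0]], "linear": [[0,0,-1],[0,0,-3],[0,0,-6],[0,0,-9],[0,0,-11]], "claw": [0,0,0,0,0]}}

```text
time: 16.02
ee_pos: [501.2, 242.6, 190.1]
ee_rot: [0.436, 3.108, 0.002]
contact_force: [0.7, 0.4, -1.4]
gripper_width: 0.209
```

```bash
python3 - <<'E'
from h import *
s=st();print(delta([590.7,31.4,190],down(-16)))
for n in("side","top"):
    p,d=shot(n,n+"9"); W=cloud(n,d)
    D=(abs(W[...,0]-500.5)<45)&(abs(W[...,1]-242.5)<45)&(p.min(-1)>90); h=s["ee_pos"][2]-76.4
    uv=np.argwhere(D&(abs(W[...,2]-16.7-h)<5)); X=np.array([ray(n,u,v,16+h)[:2] for v,u in uv]); (a,b),r=cv2.minEnclosingCircle(X.astype(np.float32)); print(n,"disc",round(a,1),round(b,1),round(r,1),len(X), "z",np.median(W[uv[:,0],uv[:,1],2]).round(1), h)
E
```

```text
t 16.02 pos [501.2 242.6 190.1] F [ 0.7  0.4 -1.4] T [ 0.   -0.08 -0.01] w 17.9
(array([-14.42, -17.84,   0.02]), array([0.1, 0.2, 0. ]))
side disc 500.5 243.5 32.6 369 z 129.9 113.6719511507358
top disc 504.0 237.8 31.6 91 z 133.0 113.6719511507358
```

>>> {"op": "play_rows", "data": {"angular": [[0,0,0],[0,0,0],[0,0,0],[0,0,0],[0,0,0]], "linear": [[-2,-2.5,0],[-5,-6,0],[-8,-10,0],[-11,-13.5,0],[-13,-16,0]], "claw": [0,0,0,0,0]}}

```text
time: 16.53
ee_pos: [580.1, 58.9, 189.8]
ee_rot: [0.435, 3.106, 0.006]
contact_force: [0.3, 0.3, -1.3]
gripper_width: 0.205
```

>>> {"op": "play_rows", "data": {"angular": [[0,0,0],[0,0,0],[0,0,0]], "linear": [[-1.2,-1.5,0],[-1.2,-1.5,0],[-1.2,-1.5,0]], "claw": [0,0,0]}}

```text
time: 16.78
ee_pos: [586.4, 40.1, 187.1]
ee_rot: [0.44, 3.11, 0.006]
contact_force: [0.0, -0.3, -2.4]
gripper_width: 0.206
```

```bash
python3 - <<'E'
from h import *
s=st();print(delta([590.9,31.4,150],down(-16)))
E
```

```text
t 16.78 pos [586.4  40.1 187.1] F [ 0.  -0.3 -2.4] T [ 0.01 -0.01  0.03] w 17.6
(array([-0.68, -0.73,  3.71]), array([ 0.2, -0. , -0.1]))
```

>>> {"op": "play_rows", "data": {"angular": [[0.2,0,0],[0.2,0,0],[0.2,0,0],[0.2,0,0],[0.2,0,0]], "linear": [[-0.7,-0.7,0.8],[-0.7,-0.7,1.8],[-0.7,-0.7,2.7],[-0.7,-0.7,2.7],[-0.7,-0.7,2.7]], "claw": [0,0,0,0,0]}}

```text
time: 17.2
ee_pos: [590.0, 32.4, 158.3]
ee_rot: [-0.438, -3.108, -0.0]
contact_force: [-0.8, 0.3, -2.1]
gripper_width: 0.203
```

>>> {"op": "play_rows", "data": {"angular": [[0,0,0],[0,0,0]], "linear": [[0,0,0],[0,0,0]], "claw": [0,0]}}

```text
time: 17.37
ee_pos: [590.0, 32.9, 158.5]
ee_rot: [-0.437, -3.108, -0.001]
contact_force: [0.1, -0.1, -2.6]
gripper_width: 0.206
```

```bash
python3 - <<'E'
from h import *
s=st();print(delta([590.9,31.4,142],down(-16)))
h=s["ee_pos"][2]-77
for n in("side","top"):
    p,d=shot(n,n+"10"); W=cloud(n,d)
    D=(abs(W[...,0]-591)<45)&(abs(W[...,1]-31)<45)&(p.min(-1)>90)
    uv=np.argwhere(D&(abs(W[...,2]-16.7-h)<5)); X=np.array([ray(n,u,v,16+h)[:2] for v,u in uv]); (a,b),r=cv2.minEnclosingCircle(X.astype(np.float32)); print(n,"disc",round(a,1),round(b,1),round(r,1),len(X), "z",np.median(W[uv[:,0],uv[:,1],2]).round(1), h.round(1))
p=cv2.imread("pics/side10.png"); cv2.imwrite("pics/c7.png",cv2.resize(p[170:270,210:330],None,fx=5,fy=5,interpolation=2))
E
```

```text
t 17.37 pos [590.   32.9 158.5] F [ 0.1 -0.1 -2.6] T [ 0.02 -0.05  0.02] w 17.6
(array([-0.13, -0.12,  1.65]), array([ 0. , -0.2,  0. ]))
side disc 588.1 33.3 33.5 257 z 98.3 81.5
top disc 572.1 30.6 26.6 84 z 97.3 81.5
```

View pics/c7.png

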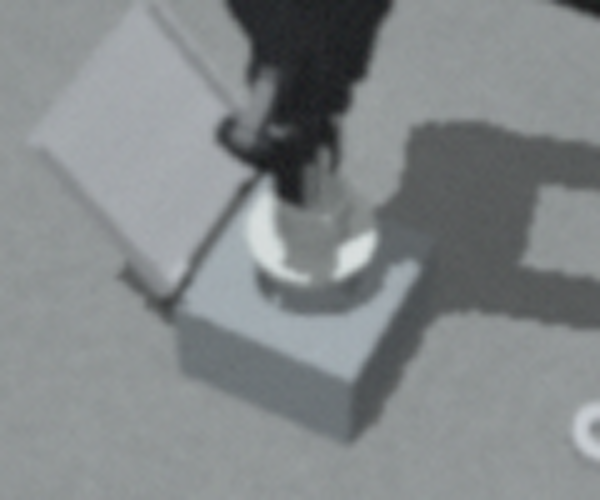

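>>> {"op": "play_rows", "data": {"angular": [[0,-0.2,0],[0,-0.2,0],[0,-0.2,0],[0,-0.2,0],[0,-0.2,0]], "linear": [[-0.15,-0.1,0.6],[-0.15,-0.1,1.2],[-0.15,-0.1,1.6],[-0.15,-0.1,1.6],[-0.15,-0.1,1.6]], "claw": [0,0,0,0,0]}}

```text
time: 17.88
ee_pos: [590.9, 31.3, 142.0]
ee_rot: [-0.438, -3.111, 0.0]
contact_force: [0.1, 0.8, -2.6]
gripper_width: 0.207
```

>>> {"op": "play_rows", "data": {"angular": [[0,0,0],[0,0,0]], "linear": [[0,0,0],[0,0,0]], "claw": [0,0]}}

```text
time: 18.05
ee_pos: [591.0, 31.3, 142.0]
ee_rot: [-0.438, -3.111, 0.0]
contact_force: [-0.8, -0.5, -2.4]
gripper_width: 0.208
```

```bash
python3 - <<'E'
from h import *
s=st();print(delta([591.2,31.7,134],down(-16)))
E
```

```text
t 18.05 pos [591.   31.3 142. ] F [-0.8 -0.5 -2.4] T [-0.02  0.02  0.  ] w 17.8
(array([-0.01,  0.05,  0.8 ]), array([-0., -0., -0.]))
```

>>> {"op": "play_rows", "data": {"angular": [[0,0,0],[0,0,0],[0,0,0],[0,0,0],[0,0,0]], "linear": [[0,0,0.2],[0,0,0.4],[0,0,0.6],[0,0,0.8],[0,0,0.8]], "claw": [0,0,0,0,0]}}

```text
time: 18.47
ee_pos: [590.6, 31.3, 133.3]
ee_rot: [-0.438, -3.109, 0.0]
contact_force: [-0.3, -0.2, -2.9]
gripper_width: 0.209
```

```bash
python3 - <<'E'
from h import *
s=st();print(delta([591.2,31.7,129],down(-16)))
E
```

```text
t 18.47 pos [590.6  31.3 133.3] F [-0.3 -0.2 -2.9] T [-0.01  0.03 -0.02] w 17.8
(array([-0.05,  0.06,  0.43]), array([-0. , -0.1, -0. ]))
```

>>> {"op": "play_rows", "data": {"angular": [[0,0,0],[0,0,0],[0,0,0],[0,0,0]], "linear": [[0,0,0.15],[0,0,0.3],[0,0,0.35],[0,0,0.35]], "claw": [0,0,0,0]}}

```text
time: 18.8
ee_pos: [590.4, 31.3, 129.5]
ee_rot: [-0.438, -3.109, 0.0]
contact_force: [-0.3, -0.5, -2.7]
gripper_width: 0.207
```

>>> {"op": "play_rows", "data": {"angular": [[0,0,0],[0,0,0]], "linear": [[0,0,0.05],[0,0,0.1]], "claw": [0,0]}}

```text
time: 18.97
ee_pos: [590.6, 31.3, 129.1]
ee_rot: [-0.438, -3.109, 0.0]
contact_force: [-1.5, 0.7, 1.8]
gripper_width: 0.207
```

>>> {"op": "play_rows", "data": {"angular": [[0,0,0],[0,0,0],[0,0,0],[0,0,0],[0,0,0]], "linear": [[0,0,0],[0,0,0],[0,0,0],[0,0,0],[0,0,0]], "claw": [2.6,4,6,6,6]}}

```text
time: 19.38
ee_pos: [590.8, 31.3, 129.3]
ee_rot: [-0.438, -3.11, 0.0]
contact_force: [-0.2, 0.5, 0.6]
gripper_width: 0.701
```

```bash
python3 - <<'E'
from h import *
s=st();print(delta([591,31.5,98],down(-16)))
for n in("side","top"):
    p,d=shot(n,n+"11"); W=cloud(n,d)
    D=(abs(W[...,0]-591)<45)&(abs(W[...,1]-31)<45)&(p.min(-1)>90)
    uv=np.argwhere(D&(abs(W[...,2]-68.5)<4)); print(n,"disc z",np.median(W[uv[:,0],uv[:,1],2]).round(1),len(uv))
    X=np.array([ray(n,u,v,68)[:2] for v,u in uv]); (a,b),r=cv2.minEnclosingCircle(X.astype(np.float32)); print("disc",round(a,1),round(b,1),round(r,1))
p=cv2.imread("pics/side11.png"); cv2.imwrite("pics/c8.png",cv2.resize(p[170:270,210:330],None,fx=5,fy=5,interpolation=2))
E
```

```text
t 19.38 pos [590.8  31.3 129.3] F [-0.2  0.5  0.6] T [ 0.    0.04 -0.04] w 59.9
(array([-0.02,  0.03,  3.13]), array([-0. , -0.1, -0. ]))
side disc z 68.8 209
disc 597.0 36.5 42.0
top disc z 67.8 75
disc 588.8 21.9 45.3
```

View pics/c8.png

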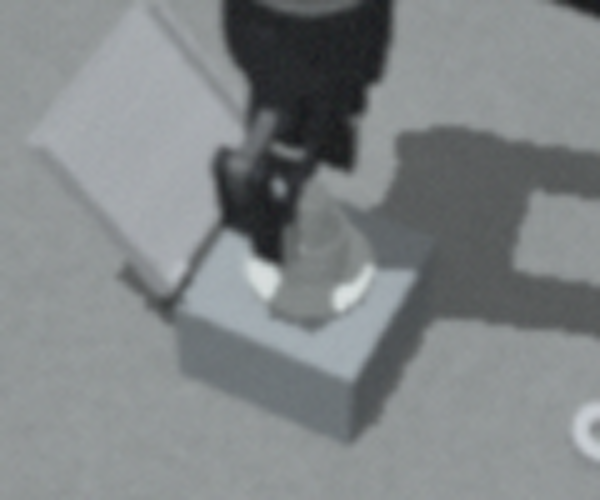

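Crop: pair sits seated on the housing (disc at (310,285)), jaws open clear of the knob. Disc height 68.3 mm confirms seating. Lowering onto the collar.

>>> {"op": "play_rows", "data": {"angular": [[0,0,0],[0,0,0],[0,0,0],[0,0,0],[0,0,0]], "linear": [[0,0,0.8],[0,0,1.7],[0,0,2.5],[0,0,3],[0,0,3]], "claw": [6,6,6,6,6]}}

```text
time: 19.9
ee_pos: [589.1, 31.4, 96.5]
ee_rot: [-0.437, -3.105, 0.001]
contact_force: [-0.3, 0.8, -1.0]
gripper_width: 0.704
```

>>> {"op": "play_rows", "data": {"angular": [[0,0,0],[0,0,0]], "linear": [[0,0,0],[0,0,0]], "claw": [6,6]}}

```text
time: 20.07
ee_pos: [588.8, 31.4, 96.1]
ee_rot: [-0.437, -3.104, 0.001]
contact_force: [-0.1, -0.4, -0.6]
gripper_width: 0.702
```

```bash
python3 - <<'E'
from h import *
s=st();print(delta([590.8,31.3,98],down(-16)))
E
```

```text
t 20.07 pos [588.8  31.4  96.1] F [-0.1 -0.4 -0.6] T [ 0.   -0.03 -0.01] w 60.0
(array([-0.19,  0.05, -0.19]), array([-0.1, -0.4, -0. ]))
```

>>> {"op": "play_rows", "data": {"angular": [[-0.1,-0.4,0],[-0.1,-0.4,0],[-0.1,-0.4,0],[-0.1,-0.4,0]], "linear": [[-0.2,0,-0.2],[-0.2,0,-0.2],[-0.2,0,-0.2],[-0.2,0,-0.2]], "claw": [6,6,5,4.5]}}

```text
time: 20.4
ee_pos: [591.0, 30.8, 98.6]
ee_rot: [0.438, 3.109, 0.0]
contact_force: [-0.4, 0.2, -0.5]
gripper_width: 0.526
```

```bash
python3 - <<'E'
from h import *
s=st();print(delta([590.8,31.3,98],down(-16)))
E
```

```text
t 20.4 pos [591.   30.8  98.6] F [-0.4  0.2 -0.5] T [-0.05 -0.02 -0.  ] w 44.9
(array([0.04, 0.04, 0.06]), array([ 0. ,  0.1, -0. ]))
```

>>> {"op": "play_rows", "data": {"angular": [[0,0,0],[0,0,0],[0,0,0],[0,0,0],[0,0,0]], "linear": [[0,0.05,0],[0,0.05,0],[0,0.05,0],[0,0.05,0],[0,0.05,0]], "claw": [4.2,4,3.8,3.6,0]}}

```text
time: 20.82
ee_pos: [591.6, 31.1, 99.2]
ee_rot: [0.438, 3.108, 0.0]
contact_force: [-0.7, -1.1, 3.1]
gripper_width: 0.411
```

>>> {"op": "play_rows", "data": {"angular": [[0,0,0],[0,0,0],[0,0,0]], "linear": [[0,0,0],[0,0,0],[0,0,0]], "claw": [0,0,0]}}

```text
time: 21.07
ee_pos: [591.6, 31.2, 99.2]
ee_rot: [0.438, 3.108, 0.0]
contact_force: [0.1, -0.6, 1.1]
gripper_width: 0.412
```

```bash
python3 - <<'E'
from h import *
s=st();print(delta([590.8,31.3,198.5],down(-16)))
E
```

```text
t 21.07 pos [591.6  31.2  99.2] F [ 0.1 -0.6  1.1] T [-0.2   0.05 -0.03] w 35.2
(array([ 0.06, -0.01, -9.93]), array([ 0. ,  0.1, -0. ]))
```

>>> {"op": "play_rows", "data": {"angular": [[0,0,0],[0,0,0],[0,0,0],[0,0,0],[0,0,0]], "linear": [[0,0,-0.3],[0,0,-0.8],[0,0,-1.3],[0,0,-1.8],[0,0,-2.2]], "claw": [0,0,0,0,0]}}

```text
time: 21.48
ee_pos: [591.8, 31.2, 122.1]
ee_rot: [0.437, 3.108, 0.0]
contact_force: [-0.2, -0.7, -0.7]
gripper_width: 0.411
```

```bash
python3 - <<'E'
from h import *
s=st();print(delta([591.4,31.2,199.2],down(-16)))
E
```

```text
t 21.48 pos [591.8  31.2 122.1] F [-0.2 -0.7 -0.7] T [ 0.01 -0.04 -0.03] w 35.1
(array([ 0.01, -0.01, -7.71]), array([ 0. ,  0.2, -0. ]))
```

>>> {"op": "play_rows", "data": {"angular": [[0,0.1,0],[0,0.1,0],[0,0.1,0],[0,0.1,0],[0,0.1,0]], "linear": [[0,0,-1],[0,0,-2.2],[0,0,-3.4],[0,0,-4.6],[0,0,-5.5]], "claw": [0,0,0,0,0]}}

```text
time: 21.9
ee_pos: [592.4, 31.2, 179.7]
ee_rot: [0.437, 3.107, 0.001]
contact_force: [0.1, -0.2, -0.5]
gripper_width: 0.41
```

```bash
python3 - <<'E'
from h import *
s=st();print(delta([591.4,31.2,199.2],down(-16)))
E
```

```text
t 21.9 pos [592.4  31.2 179.7] F [ 0.1 -0.2 -0.5] T [-0.04 -0.01  0.07] w 35.0
(array([ 0.09, -0.03, -1.95]), array([ 0.1,  0.2, -0. ]))
```

>>> {"op": "play_rows", "data": {"angular": [[0,0.2,0],[0,0.2,0],[0,0.2,0],[0,0.2,0],[0,0.2,0]], "linear": [[0.1,0,-0.8],[0.1,0,-1.5],[0.1,0,-1.9],[0.1,0,-1.9],[0.1,0,-1.9]], "claw": [0,0,0,0,0]}}

```text
time: 22.32
ee_pos: [591.2, 31.5, 198.5]
ee_rot: [0.438, 3.11, 0.002]
contact_force: [0.2, 0.2, -2.6]
gripper_width: 0.42
```

>>> {"op": "play_rows", "data": {"angular": [[0,0,0],[0,0,0],[0,0,0],[0,0,0]], "linear": [[0,0,0],[0,0,0],[0,0,0],[0,0,0]], "claw": [0,0,0,0]}}

```text
time: 22.65
ee_pos: [590.9, 31.5, 197.9]
ee_rot: [-0.438, -3.11, -0.002]
contact_force: [-1.1, -0.3, -2.1]
gripper_width: 0.41
```

```bash
python3 - <<'E'
from h import *
s=st();print(delta([591.4,31.2,199.2],down(-16)), s["qd"].round(3))
im=[]
for n in("side","top"):
    p,d=shot(n,n+"12"); W=cloud(n,d); cover_angle(n,p,d)
    D=(abs(W[...,0]-591)<45)&(abs(W[...,1]-31)<45)&(p.min(-1)>80)
    for nm,z0 in(("outer disc",168),("flange",64),("knob",124)):
        uv=np.argwhere(D&(abs(W[...,2]-z0-.5)<4))
        if len(uv)<8: print(n,nm,len(uv)); continue
        Z=W[uv[:,0],uv[:,1]]; A=np.c_[Z[:,:2]-Z[:,:2].mean(0),np.ones(len(Z))]; g=np.linalg.lstsq(A,Z[:,2],rcond=None)[0]
        X=np.array([ray(n,u,v,z0)[:2] for v,u in uv]); (a,b),r=cv2.minEnclosingCircle(X.astype(np.float32)); print(n,nm,len(uv),"z",np.median(Z[:,2]).round(1),"ctr",round(a,1),round(b,1),round(r,1),"slope",g[:2].round(3))
    P=proj(n,[591,31,110]);u,v=map(int,P); im.append(cv2.resize(p[v-60:v+60,u-50:u+50],(400,480),interpolation=2))
cv2.imwrite("pics/c9.png",np.hstack(im))
E
```

```text
t 22.65 pos [590.9  31.5 197.9] F [-1.1 -0.3 -2.1] T [-0.    0.    0.08] w 35.0
(array([-0.05, -0.02, -0.13]), array([ 0.1, -0. , -0. ])) [-0.    -0.002 -0.005 -0.     0.001 -0.   ]
side 579 cover deg [127.1 128.5 129.3]
side outer disc 229 z 167.7 ctr 588.3 34.1 32.8 slope [-0.001 -0.016]
side flange 649 z 62.9 ctr 591.3 32.4 57.9 slope [0.    0.002]
side knob 23 z 123.9 ctr 589.7 34.5 9.1 slope [ 0.046 -0.021]
top 377 cover deg [129.4 130.2 130.9]
top outer disc 64 z 167.2 ctr 571.1 30.9 25.0 slope [-0.01   0.009]
top flange 197 z 62.0 ctr 591.4 30.5 56.8 slope [ 0.009 -0.002]
top knob 0
```

View pics/c9.png

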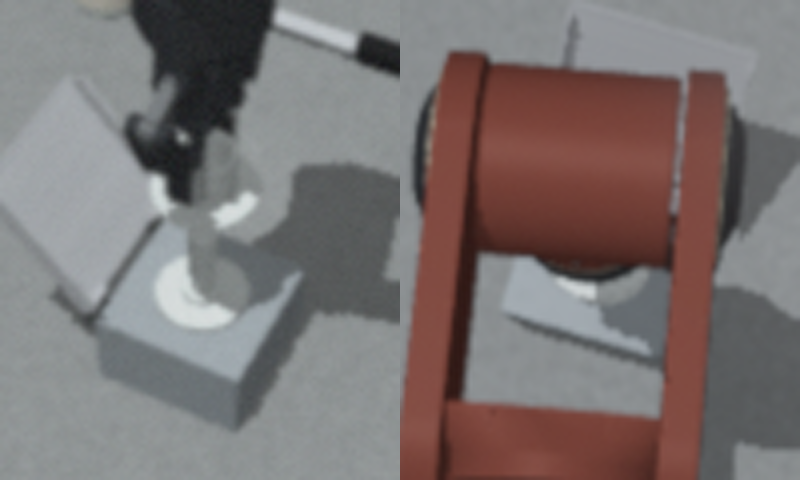

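```bash
python3 - <<'E'
from plant import close_job
print(close_job())
E
```

```text
the job is handed in; nothing more can be done
None
```

The job is done and handed in at about 22.7 s of the 72 s allowed.

- **Cover:** I levered it open with the opener. My last angle reading was about 129°, or 2.25 to 2.27 rad, against a stop at 2.3 rad.
- **Opener:** it was laid flat on the bench close to where it started, and the cameras showed it lying level.
- **Inner lid:** I lowered the pair into the mouth and felt light contact at the expected seating height before letting go. After the outer lid came off, the side camera read the knob top at 123.9 mm, against 124 mm when seated. The top camera could not see the knob because the arm was in the way.
- **Outer lid:** it is held by its collar about 99 mm above where it sat. The cameras fitted its slope at 0.016 or less (about 1°). The arm was still at hand-in.

Two small disagreements remain. The two cameras differ by 1–2 mm, which matches their stated calibration. The gripper also reads 2–3 mm narrower than the real size of everything it held. I never deliberately touched the bystander objects, but I did not re-measure them at the end.

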